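# Replace the snapped cold chisel and snap the case shut

## Task

One of the three cold chisels in the open steel case has snapped and is too short: take it out and put it in the open scrap tray first, then lay the straight, full-length spare chisel from the bench in the place it left, down in its cradle like the other two (either end first). Last, swing the case lid over and press it down past its catch until it is fully shut. Leave the bent chisel, the two good ones in the case and everything else on the bench where they are.

Things in the scene. Friction and masses are not known exactly. Their poses are not given: they have to be found in the camera images.
- case: open grey steel case fixed to the bench, outer 200 (x) x 230 (y) x 45 high, walls and floor 5; origin under its centre, z up. The lid is hinged along its -y wall; a catch in the middle of its +y wall juts out 9. Three chisels lie in it along x; which notch holds which varies
- cradle (a point): point 15 above the case's underside, over its centre, axes as the case: the level of the notch floors. Two wooden cradle bars (12 thick) run along y at x = -40 and +40; chisels lie along x across both, in notches 28 wide and 12 deep centred at y = -40, +18, +76. Seated, a chisel's centre is 9 above this point. Between the bars fingers have room down to 10 below it
- lid (a joint): lid angle in rad: 0 fully shut, 1.57 upright; starts leaning back past upright (1.68 to 1.85; stop at 2.0). Stiff hinge: the lid stays where it is left. A sprung catch stops a light push at about 0.06; some 10 N at the free edge press it past, and it then stays shut
- lid_hinge (a point): point on the hinge axis, middle of the lid's hinged edge, 45.5 above the bench; turns with the lid: x along the hinge (the case's x), y along the lid to its free edge, z out of its outer face. Lid: plate 200 (along the hinge) x 245 x 6 thick, inner face in the plane of the axis; in the middle of its free edge a steel tongue 44 wide juts 40 to the inner side
- lid_edge (a point): point on the lid's outer face, in the middle of its width, 225 from the hinge axis and 20 from the free edge: a good place to press; same axes as lid_hinge
- tray: open dark steel scrap tray fixed to the bench, outer 200 (x) x 140 (y) x 45 high, walls and floor 4; origin under its centre. A small angle offcut already lies in it towards its +x end
- chisel_snapped: steel cold chisel that has lost its blade, in one of the case's notches: bar 18 x 18, only about 104 long, plain broken end; origin in the middle of the bar, x along it
- chisel_a: sound steel cold chisel in one of the case's notches: bar 18 wide and 18 thick, 150 long overall, of which the last 26 (at +x) is a flat flared blade 26 wide and 8 thick; origin in the middle of its length, width and thickness (9 above what it lies on); x along the bar towards the blade, z up
- chisel_b: sound steel cold chisel in another of the case's notches: same as chisel_a
- chisel_spare: the spare, a sound steel cold chisel lying on the bench between case and tray: same as chisel_a
- chisel_bent: steel cold chisel lying on the bench near the spare, bent in the middle by about 37 degrees, each half about 75 long; origin at the bend. To be left alone
- hammer: hammer lying on the bench, about 300 long. A bystander
- oiler: upright round brass oiler, diameter 60, 130 high; origin under its centre. A bystander
- tin: low round steel tin, diameter 80, 50 high. A bystander
- wrench: wrench lying on the bench, near the robot base. A bystander
- brush: hand brush lying on the bench, near the robot base. A bystander
- mallet: wooden mallet lying down, head 90 x 60 x 55, handle 180. A bystander
Not all that is in view belongs to the job. Leave any purple or yellow look-alike of the chisel_spare alone.

How it is judged (in metres and radians):
On the way, in this order (a step that is already met when the one before it is completed fails the run):
1. the snapped chisel lies in the scrap tray, let go, with the lid still open (x of chisel_snapped in the frame of tray between -0.1 and 0.1 m and y of chisel_snapped in the frame of tray between -0.07 and 0.07 m and z of chisel_snapped in the frame of tray between 0 and 0.05 m and linear speed of chisel_snapped below 0.03 m/s and contact force between the fingers and chisel_snapped below 0.1 N and value of joint lid above 0.3 rad), for 0.2 s.
2. the spare chisel lies down in a cradle notch of the case, let go (x of chisel_spare in the frame of case between -0.03 and 0.03 m and y of chisel_spare in the frame of case between -0.06 and 0.096 m and z of chisel_spare in the frame of case between 0.015 and 0.03 m and angle between the x axis of chisel_spare and the x axis of case, either way round below 0.15 rad and contact force between the fingers and chisel_spare below 0.1 N), for 0.2 s.
3. the lid is pressed past its catch, fully shut (value of joint lid below 0.02 rad), for 0.2 s.
At the end, for the whole second after the job is handed in: The snapped chisel is at rest inside the scrap tray; chisel_a, chisel_b and the spare all lie down in the case's cradle notches (centre 15 to 30 mm above the case's underside, within 30 mm of the case's middle along x, within 0.15 rad of its x direction); the lid is latched shut (below 0.02 rad) (x of chisel_snapped in the frame of tray between -0.1 and 0.1 m and y of chisel_snapped in the frame of tray between -0.07 and 0.07 m and z of chisel_snapped in the frame of tray between 0 and 0.05 m and linear speed of each of chisel_snapped, chisel_spare below 0.03 m/s and x of chisel_spare in the frame of case between -0.03 and 0.03 m and y of chisel_spare in the frame of case between -0.06 and 0.096 m and z of chisel_spare in the frame of case between 0.015 and 0.03 m and angle between the x axis of each of chisel_spare, chisel_a, chisel_b and the x axis of case, either way round below 0.15 rad and x of chisel_a in the frame of case between -0.03 and 0.03 m and y of chisel_a in the frame of case between -0.06 and 0.096 m and z of chisel_a in the frame of case between 0.015 and 0.03 m and x of chisel_b in the frame of case between -0.03 and 0.03 m and y of chisel_b in the frame of case between -0.06 and 0.096 m and z of chisel_b in the frame of case between 0.015 and 0.03 m and value of joint lid below 0.02 rad); the robot touches nothing.
It fails at once if a good chisel in the case is moved more than 35 mm (distance of any of chisel_a, chisel_b from where it was at the start of the episode above 0.035 m).
It fails at once if the bent chisel is moved more than 50 mm (distance of chisel_bent from where it was at the start of the episode above 0.05 m).
It fails at once if another thing on the bench (hammer, oiler, tin, wrench, brush, mallet) is moved more than 50 mm (distance of any of hammer, oiler, tin, wrench, brush, mallet from where it was at the start of the episode above 0.05 m).
It also fails if it takes over 72 s, if anything falls off the work surface, if the arm or the gripper's body presses on something with over 40 N, if the wrist force passes 120 N, or if a joint passes its speed limit or range.

## Robot

A 6-joint arm with a two-finger parallel gripper is mounted at the origin on the work surface. World frame = base frame: x ahead of the robot, y to its left, z up, the work surface at z = 0. Lengths are in mm, angles in degrees, forces in N, time in s.
With the tool pointing down it reaches from about 350 to 850 mm from the base axis. Payload 8.1 kg.
Tool frame: the origin (TCP) lies at the very end of the fingers, on their centre line; the grasp point (between the pads) lies 19 mm behind it (tcp_to_grasp is the distance from the TCP to the grasp point, in mm); z points along the fingers, x is the direction in which the jaws open and shut, and the axes are right-handed (so a half turn about z gives the same grasp; the last joint's range is limited). The gripper opens to 85 mm and grips with 20 to 120 N. Pads are 22 mm wide; open, the fingers measure 114 mm over their backs; the gripper's body (76 mm by 85 mm) begins 54 mm behind the grasp point. The pads swing forward as they close: fully open they stand 13 mm farther back than shut.
Start: joints at [-70.841, 7.471, 85.268, -0, 87.261, -4.893], TCP at [244.567, -547.898, 231.292] pointing down, gripper open.
Joint ranges: [-169.43, 169.43], [-51.17, 129.36], [1.28, 143.12], [-76.62, 256.62], [0, 156.53], [-152.29, 152.29]. Speed limits (degrees/s): [136.94, 136.94, 159.86, 180, 180, 180].

## Interface

Orientations are given as [roll, pitch, yaw] about the fixed x, y, z axes, in that order (R = Rz(yaw) Ry(pitch) Rx(roll)).
In Python, from bench import * gives the robot as it stands. The module is installed in compiled form; this text tells all that it offers.
- The arm moves only by the tool apply_moves, never from a script. Its argument "targets" is text: rows parted by semicolons, each of 7 numbers parted by spaces: the turn, a rotation vector about the tool's x, y, z in rad, then the shift along the tool's x, y, z in cm, then the finger opening in cm, from 0 to 8.54. A call has exactly 5 rows; each row is the pose to reach, as a shift and turn from the pose commanded when the call began, along the tool's axes at that moment; what a row does not reach only later rows make up. A row lasts 1/10 s, in which the tool goes at most 50 mm and 8.59 degrees, less where a joint would pass 70% of its speed; a pose out of reach is approached as far as the arm can. A call with a gripper value outside its range is refused whole. The fingers move at their own pace and stop on an object; "force" is the grip in N (left out, the last holds). Time passes only in rows, so rows that repeat a pose let the fingers close, or fill a call up. It gives the time, the measured TCP pose, the force and the opening at its end, in the units of the state.
- sense(): the state, without advancing time (a new reading comes with each control period).
- snapshot(name): name is "side" or "top"; returns the picture (420x560x3 uint8, red, green, blue); there is no depth.
- camera_model(name): a dict with "fx", "fy", "cx", "cy" (pixels), "position" and "attitude" of the camera in the world. Camera axes: x right, y up, looking along -z (the intrinsics and any distortion apply to the point x, -y, -z); pixel columns grow to the right and rows downward; lengths in mm; the calibration is good to about 2 mm. A picture is of the moment at which its call begins. camera_model takes no time and is no camera call.
- hand_in(): hands the job in, once; it reports no verdict.
Trained networks look in the newest picture that a camera, given by its name, has taken for a name from the list of things; names that differ only in an ending like _2 or _b are one class to them, and where a whole thing is asked for, a point or a joint stands for the part that bears it (a point fixed in the world has none). Each returns a list of dicts, best first, with "confidence" (0 to 1); they miss things now and then, are a little off and sometimes report something else, mostly with a low value. They report only what shows in the picture. A call takes as long as a camera call. They do not tell look-alikes from the thing itself.
- recognise(camera, query): "at" ([row, column] in pixels, amid what is visible of it).
- place_of(camera, query): "at" ([row, column] in pixels: a listed point, or the origin of a listed thing).
The state is a dict: "time": time; "joint_pos": joint angles; "qd": joint speeds; "joint_efforts": joint torques, N m; "tool_pos": TCP position; "tcp_rot": TCP orientation; "ft_force": force on the tool from outside, world axes, zero at the start; "wrist_torque": the same for the moment, N m; "finger_gap": finger opening in mm.
Only numpy, scipy, OpenCV 4.12 (cv2) and the standard library are available. Lean on these libraries where they do the work, as an engineer would, in place of code of your own. Each camera call takes 0.05 s, during which the arm holds its last target. There are 200 camera calls.

## Working session

There is one attempt and no reset: what is moved stays moved. The work goes in short steps, Python scripts to look and compute and a tool call to move; the robot and the scene stay as the last step left them, time stands still between calls to the robot, and variables do not carry over. Pictures are saved under pics/ and viewed, about 8 in all and at most 12, crops included, and the job is handed in when it is done.

Besides the shell and the picture viewer there is one more tool, called after "Call:" as name(argument=value, ...) on one line, values as JSON. apply_moves: Moves the arm, as the interface text tells. Its arguments: {"type":"object","properties":{"targets":{"type":"string"},"force":{"type":"number"}},"required":["targets"]}

```bash
mkdir -p pics
cat > h.py <<'E'
from bench import *
import numpy as np, cv2
from scipy.spatial.transform import Rotation as R
def cam(n):
    m=camera_model(n); return m
def Rot(m):
    a=np.array(m["attitude"],float)
    return a if a.shape==(3,3) else R.from_euler('xyz',a,degrees=True).as_matrix()
def ray(m,rc):
    r,c=rc
    d=np.array([(c-m["cx"])/m["fx"],-(r-m["cy"])/m["fy"],-1.])
    return np.array(m["position"],float),Rot(m)@d
def onz(m,rc,z):
    p,d=ray(m,rc); return p+d*(z-p[2])/d[2]
def proj(m,P):
    q=Rot(m).T@(np.array(P,float)-np.array(m["position"]))
    return np.array([m["cy"]+m["fy"]*(-q[1])/-q[2], m["cx"]+m["fx"]*q[0]/-q[2]])
def save(n,f,crop=None,s=1):
    im=snapshot(n)[:,:,::-1].copy()
    if crop: im=im[crop[0]:crop[1],crop[2]:crop[3]]
    im=cv2.resize(im,None,fx=s,fy=s,interpolation=cv2.INTER_CUBIC); cv2.imwrite(f"pics/{f}.png",im)
E
python3 - <<'E'
from h import *
for n in("side","top"):
    m=cam(n); print(n,m)
a=snapshot("top");b=snapshot("side")
cv2.imwrite("pics/top0.png",cv2.resize(a[:,:,::-1],None,fx=1.42,fy=1.42)); cv2.imwrite("pics/side0.png",b[:,:,::-1])
m=cam("top")
for q in ["case","cradle","lid_hinge","lid_edge","tray","chisel_snapped","chisel_a","chisel_spare","chisel_bent"]:
    for n in("top","side"):
        print(q,n,[(np.round(d["at"]).tolist(),round(d["confidence"],2)) for d in place_of(n,q)[:5]])
E
```

```text
side {'fx': 449.43949703225667, 'fy': 449.43949703225667, 'cx': 288.50643071480596, 'cy': 199.29777506425458, 'position': array([ 520.22008549, 1031.2630614 , 1165.56245475]), 'attitude': array([  38.6691115 ,   -0.95705268, -176.37561555])}
top {'fx': 461.69575425419015, 'fy': 461.69575425419015, 'cx': 274.82579069448707, 'cy': 200.08696169336238, 'position': array([ 275.29635212,  153.77754694, 1226.66147745]), 'attitude': array([ 12.66824949,   0.20013348, -87.94438263])}
case top [([208.0, 378.0], 0.65)]
case side [([155.0, 300.0], 0.82), ([213.0, 321.0], 0.65)]
cradle top [([208.0, 384.0], 0.71)]
cradle side [([147.0, 298.0], 0.83), ([162.0, 299.0], 0.35), ([154.0, 297.0], 0.17)]
lid_hinge top [([203.0, 430.0], 0.71)]
lid_hinge side [([123.0, 298.0], 0.85)]
lid_edge top [([176.0, 478.0], 0.7)]
lid_edge side [([61.0, 300.0], 0.74)]
tray top [([214.0, 196.0], 0.68)]
tray side [([278.0, 303.0], 0.57)]
chisel_snapped top [([205.0, 381.0], 0.8)]
chisel_snapped side [([151.0, 299.0], 0.64)]
chisel_a top [([204.0, 399.0], 0.95), ([208.0, 358.0], 0.63)]
chisel_a side [([162.0, 300.0], 0.84), ([140.0, 298.0], 0.7)]
chisel_spare top [([135.0, 172.0], 0.95), ([256.0, 109.0], 0.69), ([160.0, 278.0], 0.61)]
chisel_spare side [([350.0, 346.0], 0.87), ([289.0, 220.0], 0.83), ([62.0, 296.0], 0.7), ([212.0, 258.0], 0.67), ([251.0, 372.0], 0.4)]
chisel_bent top [([236.0, 276.0], 0.59), ([121.0, 373.0], 0.2)]
chisel_bent side [([216.0, 320.0], 0.84)]
```

View pics/top0.png

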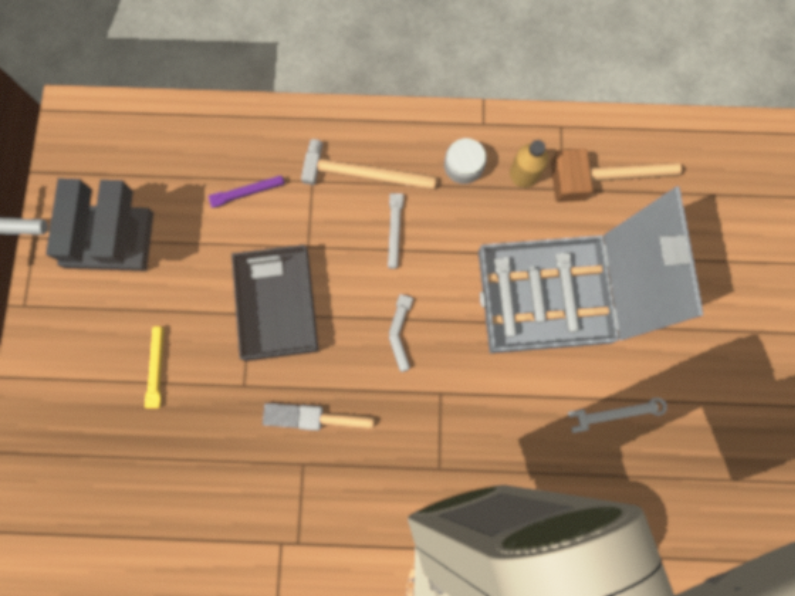

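View pics/side0.png

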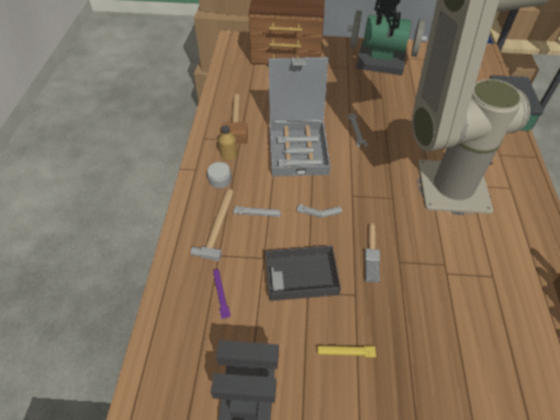

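The top view shows the case at scaled (480–615, 237–352), with the snapped chisel in the middle notch at (538, 293). The straight spare is at (396, 230) and the bent one at (401, 332). The tray is at (275, 303), with its offcut near its upper (+x) end. The purple and yellow look-alikes are elsewhere on the bench.

Run:
```python
from h import *
a=snapshot("top");b=snapshot("side")
T=cam("top");S=cam("side")
def tri(rt,rs):
    p1,d1=ray(T,rt);p2,d2=ray(S,rs)
    d1/=np.linalg.norm(d1);d2/=np.linalg.norm(d2)
    s=np.linalg.lstsq(np.c_[d1,-d2],p2-p1,rcond=None)[0]
    x,y=p1+s[0]*d1,p2+s[1]*d2
    return np.round((x+y)/2),round(np.linalg.norm(x-y),1)
for n,t,s in [("case",(208,378),(155,300)),("cradle",(208,384),(147,298)),("hinge",(203,430),(123,298)),("edge",(176,478),(61,300)),("tray",(214,196),(278,303)),("snap",(205,381),(151,299)),("c1",(204,399),(140,298)),("c2",(208,358),(162,300)),("spare",(160,278),(212,258)),("bent",(236,276),(216,320))]: print(n,*tri(t,s))
for n,t in (("tl",(245,481)),("tr",(237,606)),("br",(341,617)),("bl",(351,491))): print(n,onz(T,np.array(t)/1.42,45).round())
for n,t in (("tl",(254,233)),("tr",(247,308)),("br",(349,318)),("bl",(359,242))): print("tray",n,onz(T,np.array(t)/1.42,45).round())
# spare by saturation, both cams
for nm,im,m,box in (("top",a,T,(125,200,262,300)),("side",b,S,(200,224,230,285))):
    r0,r1,c0,c1=box
    hsv=cv2.cvtColor(im[r0:r1,c0:c1],cv2.COLOR_RGB2HSV); mk=(hsv[:,:,1]<70).astype(np.uint8)
    k,l,st,ce=cv2.connectedComponentsWithStats(mk); i=1+np.argmax(st[1:,4])
    pts=np.argwhere(l==i)+[r0,c0]
    W=np.array([onz(m,p,9)[:2] for p in pts]).astype(np.float32)
    print(nm,st[i],cv2.minAreaRect(W), W.mean(0))
    v=np.linalg.svd(W-W.mean(0),full_matrices=False)[2][0]; print(np.degrees(np.arctan2(v[1],v[0])))
cv2.imwrite("pics/case1.png",cv2.resize(a[150:260,330:510][:,:,::-1],None,fx=4.4,fy=4.4,interpolation=cv2.INTER_CUBIC))
print(sense())
```

```text
case [ 535. -111.   -1.] 7.7
cradle [ 537. -124.   23.] 6.1
hinge [ 548. -242.   34.] 3.4
edge [ 551. -260.  290.] 3.6
tray [503. 382. -10.] 7.8
snap [ 540. -116.   15.] 8.5
c1 [ 544. -163.   23.] 4.7
c2 [531. -54.  22.] 2.6
spare [658. 164.   9.] 8.2
bent [453. 161.   1.] 1.8
tl [622.   0.  45.]
tr [ 645. -234.   45.]
br [ 450. -246.   45.]
bl [423. -19.  45.]
tray tl [588. 463.  45.]
tray tr [606. 324.  45.]
tray br [416. 294.  45.]
tray bl [393. 430.  45.]
top [ 11  11  12  53 404] ((657.409423828125, 161.6333465576172), (150.0212860107422, 27.86675453186035), 0.7875036001205444) [660.84784 164.16447]
179.00508
side [  3   6  48  11 360] ((659.2026977539062, 162.08319091796875), (153.249267578125, 32.955467224121094), 0.024038633331656456) [660.1532  162.99214]
178.72554
{'time': 1.1, 'joint_pos': array([-7.08408827e+01,  7.47212069e+00,  8.52674248e+01,  4.16823101e-04,
        8.72608451e+01, -4.89530793e+00]), 'qd': array([-0.01980058, -0.03616386, -0.0905658 ,  0.01605311,  0.0109654 ,
        0.1379909 ]), 'joint_efforts': array([-2.70593318e-04, -5.69339454e+01, -5.00871098e+01, -2.25425242e-04,
        1.33986938e-03, -4.57310946e-06]), 'tool_pos': array([ 244.56673486, -547.90285532,  231.28586244]), 'tcp_rot': array([-1.79999552e+02,  3.53717621e-04, -6.59455947e+01]), 'ft_force': array([ 0.58348142,  0.07009814, -0.12951281]), 'wrist_torque': array([ 0.00142999,  0.0197831 , -0.06751271]), 'finger_gap': 85.28190835531667}
```

View pics/case1.png

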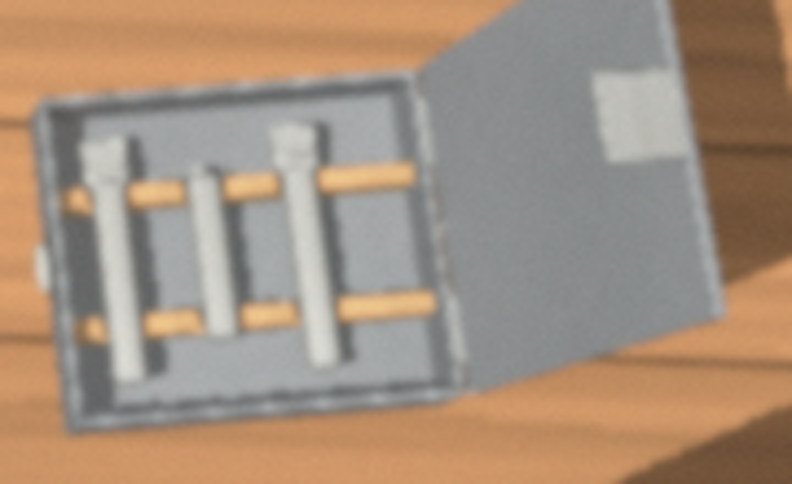

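Run:
```python
from h import *
T=cam("top");S=cam("side")
f=lambda u,v:((u+.5)/4.4-.5+150,(v+.5)/4.4-.5+330)
c=[onz(T,f(*p),45)[:2] for p in((100,40),(75,415),(395,465),(428,70))]
print(np.round(c,1)); C=np.mean(c,0); print("case",C)
ex=(c[0]+c[1]-c[2]-c[3])/2; ey=(c[0]+c[3]-c[1]-c[2])/2
yaw=(np.degrees(np.arctan2(ex[1],ex[0])),np.degrees(np.arctan2(-ey[0],ey[1]))); print(np.linalg.norm(ex),np.linalg.norm(ey),yaw)
th=np.radians(np.mean(yaw)); Rz=np.array([[np.cos(th),-np.sin(th)],[np.sin(th),np.cos(th)]])
for n,a,b in(("snap",(168,203),(332,224)),("L",(140,105),(378,130)),("R",(127,295),(363,327))):
    A,B=onz(T,f(*a),33)[:2],onz(T,f(*b),33)[:2]
    print(n,(A+B)/2,np.linalg.norm(A-B),np.degrees(np.arctan2(*(A-B)[::-1])),"in case",Rz.T@((A+B)/2-C))
for y in(-40,18,76): print(y,C+Rz@[0,y])
for q in("tray","chisel_spare","chisel_snapped","cradle"):
  for n in("top","side"):
    snapshot(n); print(q,n,[(onz(cam(n),d["at"],{"tray":0,"cradle":15}.get(q,9 if q=="chisel_spare" else 24)).round(1)[:2],round(d["confidence"],2)) for d in place_of(n,q)[:5]])
```

```text
[[ 6.221e+02  5.000e-01]
 [ 6.457e+02 -2.262e+02]
 [ 4.516e+02 -2.486e+02]
 [ 4.241e+02 -1.810e+01]]
case [ 535.86199858 -123.10533257]
197.14794722482364 230.00197346075626 (np.float64(5.959861216443074), np.float64(6.384203954599371))
snap [ 536.15061712 -105.53298302] 100.83616661710884 6.412013636033235 in case [ 2.17622047 17.43946197]
L [529.11150609 -47.95225316] 145.95911654008557 5.726208437144992 in case [ 1.36865009 75.44323223]
R [ 541.761752   -163.95339911] 145.21876148677535 6.228261202844884 in case [  1.4738138  -41.24559981]
-40 [ 540.16256156 -162.87347507]
18 [ 533.92674524 -105.20966844]
76 [527.69092893 -47.54586181]
tray top [(array([515.7, 386.8]), 0.89)]
tray side [(array([506.4, 381. ]), 0.7), (array([ 535.5, -126.9]), 0.5)]
chisel_spare top [(array([378.8, 597.6]), 0.84), (array([724.6, 461.6]), 0.61), (array([295.9, 281.2]), 0.19)]
chisel_spare side [(array([727.6, 457.6]), 0.91), (array([665.1, 147.7]), 0.72), (array([379.2, 601.5]), 0.59), (array([ 765.6, -169.6]), 0.21)]
chisel_snapped top [(array([ 539.7, -109.3]), 0.81)]
chisel_snapped side [(array([ 528.3, -165.1]), 0.54), (array([526.2, -93.3]), 0.53)]
cradle top [(array([ 537.7, -130. ]), 0.78)]
cradle side [(array([ 545.1, -134.1]), 0.97), (array([784.5, -64.8]), 0.21)]
```

```bash
cat >> h.py <<'E'
def to(*ways):
    """print tool-frame shift (cm) and rotvec for each world waypoint (x,y,z,yaw[,Rfull]) from the present pose"""
    s=sense(); R0=R.from_euler('xyz',s["tcp_rot"],degrees=True); p=np.array(s["tool_pos"])
    print("t",s["time"],"pos",p.round(1),"rpy",np.round(s["tcp_rot"],1),"gap",round(s["finger_gap"],1),"f",np.round(s["ft_force"],1),"j",np.round(s["joint_pos"]))
    for w in ways:
        R1=w[3] if not np.isscalar(w[3]) else R.from_euler('xyz',[180,0,w[3]],degrees=True)
        print(np.round((R0.inv()*R1).as_rotvec(),3),np.round(R0.inv().apply(np.array(w[:3])-p)/10,2))
E
python3 - <<'E'
from h import *
to((370,-90,231,-83.8))
E
```

```text
t 1.9 pos [ 244.5 -547.9  231.3] rpy [180.    0.  -65.9] gap 85.5 f [-0.2 -0.  -0. ] j [-71.   7.  85.  -0.  87.  -5.]
[0.    0.    0.312] [-3.670e+01 -3.012e+01  3.000e-02]
```

Call:
apply_moves(targets="0 0 0.312 -36.7 -30.1 0 4.5; 0 0 0.312 -36.7 -30.1 0 4.5; 0 0 0.312 -36.7 -30.1 0 4.5; 0 0 0.312 -36.7 -30.1 0 4.5; 0 0 0.312 -36.7 -30.1 0 4.5", force=60)

```text
time: 2.4
tool_pos: [310.7, -305.0, 231.3]
tcp_rot: [-180.0, -0.0, -83.9]
ft_force: [1.4, 0.3, 0.9]
finger_gap: 44.6
```

Run:
```python
from h import *
to((370,-90,231,-83.8))
```

```text
t 2.4 pos [ 310.7 -305.   231.3] rpy [-180.    -0.   -83.9] gap 44.6 f [1.4 0.3 0.9] j [-51. -19. 110.   0.  89.  33.]
[-0.    -0.    -0.001] [-20.74  -8.2    0.03]
```

Call:
apply_moves(targets="0 0 0 -20.7 -8.2 0 4.5; 0 0 0 -20.7 -8.2 0 4.5; 0 0 0 -20.7 -8.2 0 4.5; 0 0 0 -20.7 -8.2 0 4.5; 0 0 0 -20.7 -8.2 0 4.5")

```text
time: 2.9
tool_pos: [370.3, -88.9, 231.7]
tcp_rot: [-179.9, 0.0, -83.7]
ft_force: [0.6, -0.5, 1.3]
finger_gap: 44.6
```

Run:
```python
from h import *
to((536,-105.5,150,-83.8),(536,-105.5,60,-83.8))
```

```text
t 2.9 pos [370.3 -88.9 231.7] rpy [-179.9    0.   -83.7] gap 44.6 f [ 0.6 -0.5  1.3] j [-21. -29. 117.   0.  92.  62.]
[-0.001  0.     0.002] [  3.48 -16.28   8.19]
[-0.001  0.     0.002] [  3.49 -16.26  17.19]
```

Call:
apply_moves(targets="0 0 0 3.5 -16.3 8 4.5; 0 0 0 3.5 -16.3 8 4.5; 0 0 0 3.5 -16.3 8 4.5; 0 0 0 3.5 -16.3 8 4.5; 0 0 0 3.5 -16.3 8 4.5")

```text
time: 3.4
tool_pos: [536.1, -108.9, 146.5]
tcp_rot: [179.7, 0.2, -83.8]
ft_force: [-2.0, 0.7, -0.2]
finger_gap: 45.1
```

Run:
```python
from h import *
save("side","s1",(90,200,240,370),5)
to((536,-105.5,55,-83.8),(536,-105.5,10,-83.8))
```

```text
t 3.45 pos [ 535.2 -109.   148.4] rpy [ 1.797e+02  1.000e-01 -8.380e+01] gap 44.8 f [-0.7  0.6  0.4] j [-17.   3.  99.   0.  78.  67.]
[0.005 0.002 0.   ] [-0.32 -0.16  9.34]
[0.005 0.002 0.   ] [-0.31 -0.18 13.84]
```

View pics/s1.png

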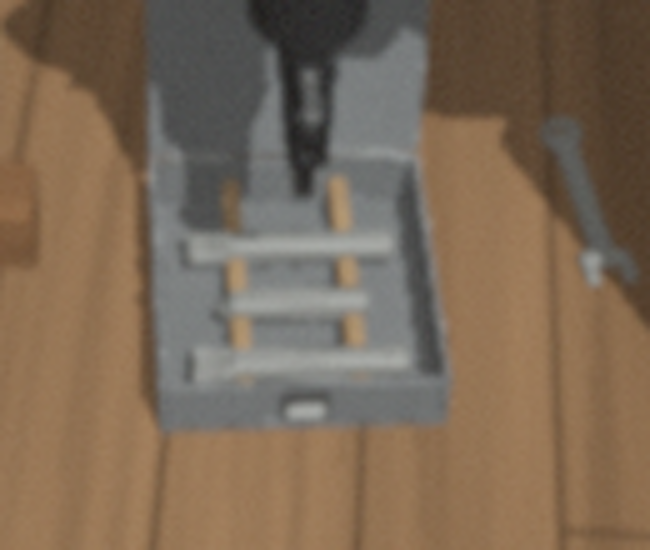

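The snapped chisel is still in the middle notch and the gripper is above it, with the jaws along the case's y.

Call:
apply_moves(targets="0.005 0.002 0 -0.3 -0.2 9 4.5; 0.005 0.002 0 -0.3 -0.2 9 4.5; 0.005 0.002 0 -0.3 -0.2 9 4.5; 0.005 0.002 0 -0.3 -0.2 9 4.5; 0.005 0.002 0 -0.3 -0.2 9 4.5")

```text
time: 3.95
tool_pos: [539.2, -107.0, 64.9]
tcp_rot: [-179.5, -0.2, -83.8]
ft_force: [0.8, -0.4, 0.2]
finger_gap: 44.8
```

Run:
```python
from h import *
to((536,-105.5,10,-83.8))
```

```text
t 3.95 pos [ 539.2 -107.    64.9] rpy [-179.5   -0.2  -83.8] gap 44.8 f [ 0.8 -0.4  0.2] j [-17.   8. 103.   0.  69.  67.]
[-0.01  -0.004 -0.001] [-0.2   0.36  5.49]
```

Call:
apply_moves(targets="-0.005 0 0 -0.1 0.2 1.5 4.5; -0.005 0 0 -0.1 0.2 3 4.5; -0.005 0 0 -0.1 0.2 4 4.5; -0.005 0 0 -0.1 0.2 4 4.5; -0.005 0 0 -0.1 0.2 4 4.5")

```text
time: 4.45
tool_pos: [534.9, -105.3, 20.5]
tcp_rot: [179.9, -0.1, -83.8]
ft_force: [-0.0, 0.6, -0.4]
finger_gap: 45.3
```

Run:
```python
from h import *
to((536,-105.5,10,-83.8))
```

```text
t 4.45 pos [ 534.9 -105.3   20.5] rpy [ 1.799e+02 -1.000e-01 -8.380e+01] gap 45.3 f [-0.   0.6 -0.4] j [-16.  11. 105.  -0.  64.  67.]
[ 0.001 -0.001 -0.   ] [ 0.03 -0.11  1.05]
```

Call:
apply_moves(targets="0 0 0 0 0 1 4.5; 0 0 0 0 0 1 4.5; 0 0 0 0 0 1 1; 0 0 0 0 0 1 1; 0 0 0 0 0 1 1")

```text
time: 4.95
tool_pos: [535.7, -105.6, 11.7]
tcp_rot: [-180.0, -0.1, -83.8]
ft_force: [-0.1, 0.8, 0.7]
finger_gap: 16.9
```

Call:
apply_moves(targets="0 0 0 0 0 0 1; 0 0 0 0 0 -2 1; 0 0 0 0 0 -5 1; 0 0 0 0 0 -8 1; 0 0 0 0 0 -10 1")

```text
time: 5.45
tool_pos: [536.0, -105.4, 113.3]
tcp_rot: [-179.9, -0.2, -83.8]
ft_force: [0.9, 0.2, -1.7]
finger_gap: 16.8
```

Run:
```python
from h import *
to((536,-105.5,180,-83.8),(480,375,180,-80.4))
```

```text
t 5.45 pos [ 536.  -105.4  113.3] rpy [-179.9   -0.2  -83.8] gap 16.8 f [ 0.9  0.2 -1.7] j [-16.   4. 101.  -0.  74.  67.]
[-0.002 -0.003 -0.   ] [ 0.02 -0.01 -6.67]
[-0.002 -0.003 -0.06 ] [-48.35   0.39  -6.79]
```

Call:
apply_moves(targets="0 0 -0.06 -48.3 0.4 -4 1; 0 0 -0.06 -48.3 0.4 -4 1; 0 0 -0.06 -48.3 0.4 -4 1; 0 0 -0.06 -48.3 0.4 -4 1; 0 0 -0.06 -48.3 0.4 -4 1")

```text
time: 5.95
tool_pos: [505.7, 144.0, 131.4]
tcp_rot: [180.0, -0.1, -80.4]
ft_force: [0.2, 0.3, -1.3]
finger_gap: 16.2
```

Run:
```python
from h import *
to((480,375,150,-80.4))
```

```text
t 5.95 pos [505.7 144.  131.4] rpy [ 1.80e+02 -1.00e-01 -8.04e+01] gap 16.2 f [ 0.2  0.3 -1.3] j [ 10.   0. 104.  -0.  76.  91.]
[ 0.    -0.002 -0.   ] [-23.2   -1.32  -1.9 ]
```

Call:
apply_moves(targets="0 0 0 -23.2 -1.3 0 1; 0 0 0 -23.2 -1.3 0 1; 0 0 0 -23.2 -1.3 0 1; 0 0 0 -23.2 -1.3 0 1; 0 0 0 -23.2 -1.3 0 1")

```text
time: 6.45
tool_pos: [479.2, 376.3, 130.6]
tcp_rot: [180.0, -0.1, -80.3]
ft_force: [0.5, -0.2, -1.3]
finger_gap: 17.5
```

Run:
```python
from h import *
save("top","t2",(140,290,130,290),4)
to((480,375,15,-80.4))
```

```text
t 6.5 pos [478.3 380.  130.7] rpy [ 1.80e+02  1.00e-01 -8.02e+01] gap 16.8 f [-4.9  0.4 -1.3] j [ 34.  13.  90.   0.  77. 114.]
[0.    0.001 0.004] [ 0.53 -0.09 11.57]
```

View pics/t2.png

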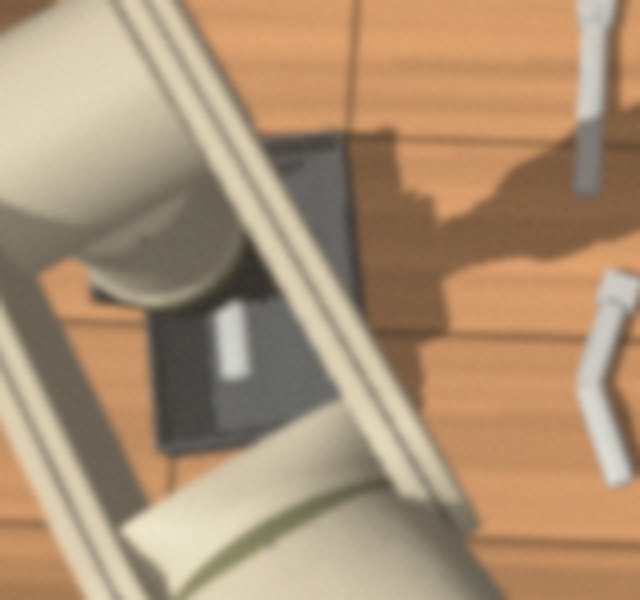

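The held chisel shows over the tray at (345, 232) in the crop, clear of the offcut.

Call:
apply_moves(targets="0 0 0 0.3 0 5 1; 0 0 0 0.3 0 10 1; 0 0 0 0.3 0 12.2 1; 0 0 0 0.3 0 12.2 1; 0 0 0 0.3 0 12.2 1")

```text
time: 7.0
tool_pos: [480.7, 369.6, 8.3]
tcp_rot: [179.9, -0.1, -80.4]
ft_force: [-0.5, -0.2, -2.7]
finger_gap: 16.5
```

Call:
apply_moves(targets="0 0 0 0 0 0 1; 0 0 0 0 0 0 4; 0 0 0 0 0 0 4; 0 0 0 0 0 0 4; 0 0 0 0 0 0 4")

```text
time: 7.5
tool_pos: [481.3, 370.0, 9.3]
tcp_rot: [-180.0, -0.1, -80.4]
ft_force: [0.4, 0.3, 0.1]
finger_gap: 40.2
```

Call:
apply_moves(targets="0 0 0 0 0 -2 4; 0 0 0 0 0 -5 4; 0 0 0 0 0 -10 4; 0 0 0 0 0 -10 4; 0 0 0 0 0 -10 4")

```text
time: 8.0
tool_pos: [482.6, 371.1, 111.5]
tcp_rot: [-179.8, -0.0, -80.4]
ft_force: [-0.0, 0.1, -0.3]
finger_gap: 40.0
```

Run:
```python
from h import *
to((656,162,120,-91.2),(656,162,60,-91.2))
```

```text
t 8.0 pos [482.6 371.1 111.5] rpy [-179.8   -0.   -80.4] gap 40.0 f [-0.   0.1 -0.3] j [ 33.  13.  91.  -0.  75. 113.]
[-0.004  0.     0.189] [ 23.51 -13.61  -0.79]
[-0.004  0.     0.189] [ 23.51 -13.58   5.21]
```

Call:
apply_moves(targets="0 0 0.189 23.5 -13.6 0 4; 0 0 0.189 23.5 -13.6 0 4; 0 0 0.189 23.5 -13.6 0 4; 0 0 0.189 23.5 -13.6 0 4; 0 0 0.189 23.5 -13.6 0 4")

```text
time: 8.5
tool_pos: [640.5, 175.8, 107.3]
tcp_rot: [179.9, -0.1, -91.2]
ft_force: [0.9, 0.9, -0.4]
finger_gap: 39.8
```

Run:
```python
from h import *
to((657,162,60,-91.2))
```

```text
t 8.5 pos [640.5 175.8 107.3] rpy [ 1.799e+02 -1.000e-01 -9.120e+01] gap 39.8 f [ 0.9  0.9 -0.4] j [ 11.  22.  81.  -0.  77. 102.]
[ 0.003 -0.003 -0.   ] [ 1.34 -1.69  4.73]
```

Call:
apply_moves(targets="0 0 0 1.3 -1.6 2 4; 0 0 0 1.3 -1.6 4 4; 0 0 0 1.3 -1.6 5 4; 0 0 0 1.3 -1.6 5 4; 0 0 0 1.3 -1.6 5 4")

```text
time: 9.0
tool_pos: [655.7, 164.9, 59.0]
tcp_rot: [179.9, -0.1, -91.2]
ft_force: [-0.3, 0.1, 0.0]
finger_gap: 40.0
```

Run:
```python
from h import *
save("side","s2",(170,320,200,380),4)
to((657,162,4,-91.2))
```

```text
t 9.05 pos [656.4 165.   60.1] rpy [-1.80e+02 -1.00e-01 -9.12e+01] gap 39.9 f [-0.1 -0.1 -0.4] j [ 10.  27.  81.  -0.  73. 101.]
[-0.001 -0.002  0.001] [ 0.29 -0.06  5.61]
```

View pics/s2.png

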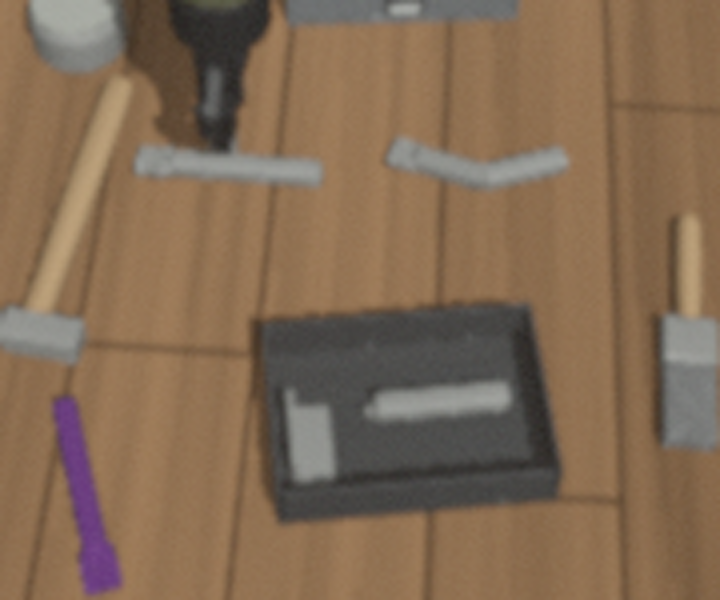

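The snapped chisel lies in the tray at (400, 440) in the crop. The spare runs from (160, 135) to (172, 322), and the fingers are above its middle.

Call:
apply_moves(targets="0 0 0 0.2 0 2 4; 0 0 0 0.2 0 4 4; 0 0 0 0.2 0 5.1 4; 0 0 0 0.2 0 5.5 4; 0 0 0 0.2 0 5.5 4")

```text
time: 9.55
tool_pos: [656.4, 162.5, 4.6]
tcp_rot: [-180.0, -0.1, -91.2]
ft_force: [-1.5, -0.5, -0.2]
finger_gap: 40.1
```

Call:
apply_moves(targets="0 0 0 0 0 0 1; 0 0 0 0 0 0 1; 0 0 0 0 0 0 1; 0 0 0 0 0 0 1; 0 0 0 0 0 0 1")

```text
time: 10.05
tool_pos: [657.7, 162.5, 6.2]
tcp_rot: [-179.8, -0.1, -91.2]
ft_force: [-0.5, 0.5, 6.1]
finger_gap: 16.4
```

Run:
```python
from h import *
to((534,-105.2,130,-83.8))
```

```text
t 10.05 pos [657.7 162.5   6.2] rpy [-1.798e+02 -1.000e-01 -9.120e+01] gap 16.4 f [-0.5  0.5  6.1] j [ 10.  30.  82.  -0.  68. 101.]
[-0.003 -0.001 -0.129] [ 27.04  11.76 -12.38]
```

Call:
apply_moves(targets="0 0 0 0 0 -2 1; 0 0 0 0 0 -6 1; 0 0 0 0 0 -10 1; 0 0 0 0 0 -13 1; 0 0 0 0 0 -13 1")

```text
time: 10.55
tool_pos: [659.9, 162.9, 141.2]
tcp_rot: [-179.4, -0.0, -91.2]
ft_force: [0.8, -0.1, -1.1]
finger_gap: 16.5
```

Call:
apply_moves(targets="0 0 -0.129 27 11.7 0 1; 0 0 -0.129 27 11.7 0 1; 0 0 -0.129 27 11.7 0 1; 0 0 -0.129 27 11.7 0 1; 0 0 -0.129 27 11.7 0 1")

```text
time: 11.05
tool_pos: [550.0, -66.2, 133.0]
tcp_rot: [179.9, -0.1, -83.8]
ft_force: [-0.4, -1.0, -2.2]
finger_gap: 16.2
```

Run:
```python
from h import *
to((534,-105.2,130,-83.8))
```

```text
t 11.05 pos [550.  -66.2 133. ] rpy [ 1.799e+02 -1.000e-01 -8.380e+01] gap 16.2 f [-0.4 -1.  -2.2] j [-12.   4.  99.  -0.  77.  72.]
[ 0.002 -0.001 -0.   ] [3.71 2.01 0.31]
```

Held. Go over the notch and settle, then check from the side.

Call:
apply_moves(targets="0 0 0 3.7 2 3 1; 0 0 0 3.7 2 5 1; 0 0 0 3.7 2 5 1; 0 0 0 3.7 2 5 1; 0 0 0 3.7 2 5 1")

```text
time: 11.55
tool_pos: [537.2, -103.2, 85.8]
tcp_rot: [-179.9, -0.1, -83.8]
ft_force: [0.4, -0.3, -2.6]
finger_gap: 16.5
```

Run:
```python
from h import *
save("side","s3",(90,200,240,370),5)
to((534,-105.2,22,-83.8))
```

```text
t 11.6 pos [ 537.5 -103.2   86.2] rpy [-1.799e+02 -1.000e-01 -8.370e+01] gap 16.1 f [ 0.5 -0.6 -2.4] j [-16.   6. 102.  -0.  71.  68.]
[-0.002 -0.003  0.001] [0.14 0.38 6.42]
```

View pics/s3.png

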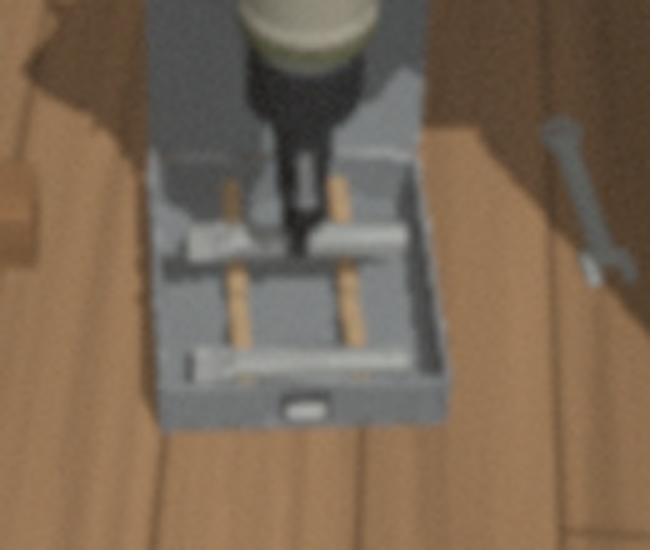

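The spare is held level and aligned with the case x, and its middle notch is empty. Its ends are inside the walls.

Call:
apply_moves(targets="0 0 0 0.15 0.3 1.5 1; 0 0 0 0.15 0.3 3 1; 0 0 0 0.15 0.3 4 1; 0 0 0 0.15 0.3 4 1; 0 0 0 0.15 0.3 4 1")

```text
time: 12.1
tool_pos: [532.9, -105.5, 44.2]
tcp_rot: [179.9, -0.1, -83.8]
ft_force: [-0.2, 1.3, -2.3]
finger_gap: 16.1
```

Run:
```python
from h import *
to((534,-105.2,21,-83.8))
```

```text
t 12.1 pos [ 532.9 -105.5   44.2] rpy [ 1.799e+02 -1.000e-01 -8.380e+01] gap 16.1 f [-0.2  1.3 -2.3] j [-17.   9. 104.  -0.  67.  67.]
[ 0.001 -0.001 -0.   ] [-0.03 -0.12  2.32]
```

Call:
apply_moves(targets="0 0 0 0 -0.1 0.8 1; 0 0 0 0 -0.1 1.6 1; 0 0 0 0 -0.1 2.2 1; 0 0 0 0 -0.1 2.2 1; 0 0 0 0 -0.1 2.2 1")

```text
time: 12.6
tool_pos: [534.2, -105.6, 22.6]
tcp_rot: [180.0, -0.1, -83.8]
ft_force: [0.3, 0.2, -2.8]
finger_gap: 16.0
```

Call:
apply_moves(targets="0 0 0 0 0 0.3 1; 0 0 0 0 0 0.3 1; 0 0 0 0 0 0.3 4; 0 0 0 0 0 0.3 4; 0 0 0 0 0 0.3 4")

```text
time: 13.1
tool_pos: [534.7, -105.8, 20.1]
tcp_rot: [-180.0, -0.1, -83.8]
ft_force: [-0.2, -0.6, 0.7]
finger_gap: 40.2
```

Call:
apply_moves(targets="0 0 0 0 0 -1 4; 0 0 0 0 0 -4 4; 0 0 0 0 0 -8 4; 0 0 0 0 0 -12 4; 0 0 0 0 0 -12 4")

```text
time: 13.6
tool_pos: [538.7, -106.7, 148.0]
tcp_rot: [-179.4, -0.4, -83.8]
ft_force: [1.8, -0.5, 0.2]
finger_gap: 39.8
```

Run:
```python
from h import *
to()
im=snapshot("side")
cv2.imwrite("pics/s4.png",cv2.resize(im[20:200,230:370][:,:,::-1],None,fx=3.3,fy=3.3,interpolation=cv2.INTER_CUBIC))
for q in("lid_hinge","lid_edge"): print(q,place_of("side",q)[:2])
snapshot("top")
for q in("lid_hinge","lid_edge"): print(q,place_of("top",q)[:2])
# predicted edge pixels vs lid angle
th=np.radians(6.2);ex=np.array([np.cos(th),np.sin(th),0]);ey=np.array([-np.sin(th),np.cos(th),0])
H=np.array([535.9,-123.1,45.5])-115*ey
for a in(1.65,1.7,1.75,1.8,1.85,1.9):
    d=np.cos(a)*ey+[0,0,np.sin(a)]; n=-np.sin(a)*ey+[0,0,np.cos(a)]
    P=H+225*d+6*n; E=[H+245*d+s*100*ex for s in(-1,1)]
    print(a,P.round(),"top",proj(cam("top"),P).round(1),"side",proj(cam("side"),P).round(1),"corners side",[proj(cam("side"),e).round(1) for e in E],"top",[proj(cam("top"),e).round(1) for e in E])
```

```text
t 13.6 pos [ 538.7 -106.7  148. ] rpy [-179.4   -0.4  -83.8] gap 39.8 f [ 1.8 -0.5  0.2] j [-16.   2. 100.  -0.  77.  67.]
lid_hinge [{'at': [123.3, 296.9], 'confidence': 0.92}, {'at': [180.3, 217.9], 'confidence': 0.51}]
lid_edge [{'at': [62.7, 297.5], 'confidence': 0.77}, {'at': [139.3, 236.0], 'confidence': 0.71}]
lid_hinge [{'at': [201.5, 432.0], 'confidence': 0.89}, {'at': [126.8, 396.9], 'confidence': 0.29}]
lid_edge [{'at': [175.4, 480.6], 'confidence': 0.62}]
1.65 [ 551. -261.  269.] top [179.3 474.4] side [ 65.7 299.3] corners side [array([ 60.9, 329.6]), array([ 61.6, 269.4])] top [array([223.7, 484.6]), array([132.1, 468.6])]
1.7 [ 552. -272.  268.] top [179.1 479.3] side [ 64.1 299.1] corners side [array([ 59. , 329.2]), array([ 59.8, 269.3])] top [array([223.4, 490.2]), array([131.9, 473.9])]
1.75 [ 553. -283.  266.] top [179. 484.] side [ 62.7 298.8] corners side [array([ 57.4, 328.8]), array([ 58.1, 269.2])] top [array([223.2, 495.6]), array([131.8, 479.2])]
1.8 [ 554. -294.  263.] top [178.9 488.5] side [ 61.4 298.6] corners side [array([ 56. , 328.4]), array([ 56.7, 269.2])] top [array([222.9, 500.8]), array([131.9, 484.2])]
1.85 [ 556. -305.  260.] top [179.  492.8] side [ 60.4 298.4] corners side [array([ 54.7, 327.9]), array([ 55.4, 269.1])] top [array([222.8, 505.7]), array([132., 489.])]
1.9 [ 557. -315.  256.] top [179.1 496.9] side [ 59.5 298.2] corners side [array([ 53.7, 327.5]), array([ 54.4, 269.1])] top [array([222.7, 510.5]), array([132.3, 493.5])]
```

View pics/s4.png

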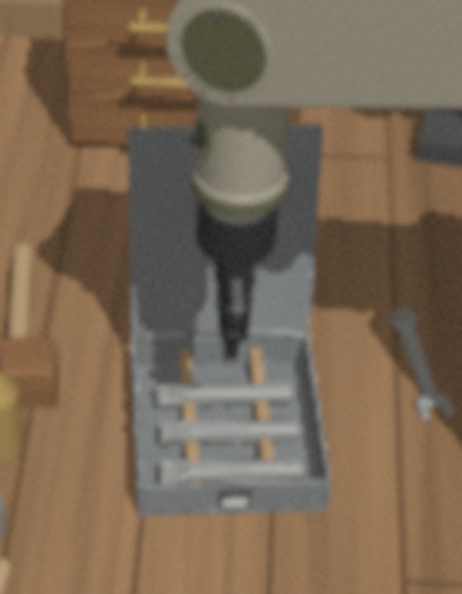

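The spare is seated in the middle notch, parallel to the other two (crop rows 394, 432 and 469). The top-view lid corners match an angle of about 1.75 rad.

Run:
```python
from h import *
S=cam("side"); p,d=ray(S,(35,298)); print("wrist z at tool y",p+d*((-106.7-p[1])/d[1]))
th=np.radians(6.2);ey=np.array([-np.sin(th),np.cos(th),0])
H=np.array([535.9,-123.1,0])-115*ey
def W(y,z): return tuple(H+y*ey+[0,0,z])+(-83.8,)
to(W(125,335),W(-95,335),W(-95,266))
for a in np.arange(1.8,-.01,-.1): print(round(a,1),round(225*np.cos(a)-6*np.sin(a)-14.5),round(45.5+225*np.sin(a)+6*np.cos(a)))
```

```text
wrist z at tool y [ 554.29081031 -106.7         475.62957867]
t 13.9 pos [ 533.3 -105.2  138.4] rpy [ 1.799e+02 -1.000e-01 -8.380e+01] gap 39.8 f [ 0.  -0.9  0.2] j [-16.   3. 100.  -0.  77.  67.]
[ 0.003 -0.001 -0.   ] [ 8.300e-01 -1.000e-02 -1.966e+01]
[ 0.003 -0.001 -0.   ] [ 2.283e+01 -2.000e-02 -1.964e+01]
[ 0.003 -0.001 -0.   ] [ 22.82  -0.04 -12.74]
1.8 -71 263
1.7 -49 268
1.6 -27 270
1.5 -5 270
1.4 18 268
1.3 40 264
1.2 61 257
1.1 82 249
1.0 102 238
0.9 121 225
0.8 138 211
0.7 154 195
0.6 168 177
0.5 180 159
0.4 190 139
0.3 199 118
0.2 205 96
0.1 209 74
-0.0 210 51
```

Call:
apply_moves(targets="0.005 0 0 0 0 -5 0; 0.005 0 0 0 0 -10 0; 0.005 0 0 0 0 -15 0; 0.005 0 0 0 0 -19 0; 0.005 0 0 0 0 -19 0")

```text
time: 14.4
tool_pos: [536.5, -105.7, 336.5]
tcp_rot: [-179.2, -0.3, -83.8]
ft_force: [0.4, 0.4, 0.5]
finger_gap: 0.2
```

```bash
cat >> h.py <<'E'
th=np.radians(6.2);ey=np.array([-np.sin(th),np.cos(th),0])
H=np.array([535.9,-123.1,0])-115*ey
def W(y,z): return tuple(H+y*ey+[0,0,z])+(-83.8,)
def where():
    s=sense(); d=np.array(s["tool_pos"])-H; print("hinge rel y,z",round(d@ey,1),round(d[2],1))
E
python3 - <<'E'
from h import *
where(); to(W(-110,335),W(-110,266))
E
```

```text
hinge rel y,z 132.2 336.5
t 14.4 pos [ 536.5 -105.7  336.5] rpy [-179.2   -0.3  -83.8] gap 0.2 f [0.4 0.4 0.5] j [-17.  -3.  85.   0.  97.  67.]
[-0.014 -0.006 -0.   ] [24.22  0.24  0.29]
[-0.014 -0.006 -0.   ] [24.18  0.34  7.19]
```

Call:
apply_moves(targets="-0.005 0 0 24.2 0 0 0; -0.005 0 0 24.2 0 0 0; -0.005 0 0 24.2 0 0 0; -0.005 0 0 24.2 0 0 0; -0.005 0 0 24.2 0 0 0")

```text
time: 14.9
tool_pos: [559.7, -348.0, 327.8]
tcp_rot: [179.9, -0.0, -83.9]
ft_force: [0.8, 0.1, 0.9]
finger_gap: 0.3
```

Run:
```python
from h import *
where(); to(W(-110,266)); where()
```

```text
hinge rel y,z -111.2 327.8
t 14.9 pos [ 559.7 -348.   327.8] rpy [179.9  -0.  -83.9] gap 0.3 f [0.8 0.1 0.9] j [-36.  16.  66.  -0.  98.  48.]
[ 0.002 -0.    -0.001] [-0.12 -0.08  6.18]
hinge rel y,z -111.2 327.8
```

Call:
apply_moves(targets="0 0 0 0 0 3 0; 0 0 0 0 0 6 0; 0 0 0 -1 0 6.1 0; 0 0 0 -2.5 0 6.1 0; 0 0 0 -4 0 6.1 0")

```text
time: 15.4
tool_pos: [556.5, -304.5, 270.9]
tcp_rot: [-179.9, -0.2, -83.8]
ft_force: [0.3, -0.6, 1.0]
finger_gap: -0.4
```

Run:
```python
from h import *
where(); to()
```

```text
hinge rel y,z -67.6 270.9
t 15.4 pos [ 556.5 -304.5  270.9] rpy [-179.9   -0.2  -83.8] gap -0.4 f [ 0.3 -0.6  1. ] j [-33.  12.  76.  -0.  92.  51.]
```

Call:
apply_moves(targets="0 0 0 -1.8 0 0 0; 0 0 0 -3.6 0 0 0; 0 0 0 -5.4 0 0 0; 0 0 0 -7 0 0 0; 0 0 0 -8.6 0 0 0")

```text
time: 15.9
tool_pos: [546.8, -219.0, 269.6]
tcp_rot: [-180.0, -0.1, -83.8]
ft_force: [0.9, -1.3, -1.0]
finger_gap: 0.4
```

Run:
```python
from h import *
where(); to()
snapshot("side"); print(place_of("side","lid_edge")[:2]); print(proj(cam("side"),H+[0,0,0]))
for a in(1.75,1.6,1.5,1.4,1.3,1.2):
    d=np.cos(a)*ey+[0,0,np.sin(a)]; n=-np.sin(a)*ey+[0,0,np.cos(a)]
    print(a,proj(cam("side"),H+[0,0,45.5]+225*d+6*n).round(1))
```

```text
hinge rel y,z 18.5 269.6
t 15.9 pos [ 546.8 -219.   269.6] rpy [-1.80e+02 -1.00e-01 -8.38e+01] gap 0.4 f [ 0.9 -1.3 -1. ] j [-27.   5.  84.  -0.  91.  57.]
[{'at': [70.3, 298.6], 'confidence': 0.93}, {'at': [149.3, 297.6], 'confidence': 0.46}]
[130.34473315 297.13231393]
1.75 [ 62.7 298.8]
1.6 [ 67.5 299.5]
1.5 [ 71.5 299.9]
1.4 [ 76.2 300.3]
1.3 [ 81.4 300.7]
1.2 [ 87.2 301. ]
```

Call:
apply_moves(targets="0 0 0 -1.6 0 2.5 0; 0 0 0 -3.6 0 3.1 0; 0 0 0 -5.4 0 3.9 0; 0 0 0 -7.3 0 4.9 0; 0 0 0 -9 0 6 0")

```text
time: 16.5
tool_pos: [536.9, -130.8, 208.6]
tcp_rot: [180.0, -0.1, -83.8]
ft_force: [0.0, -1.6, 0.3]
finger_gap: 0.1
```

Run:
```python
from h import *
where(); to()
im=snapshot("side")
cv2.imwrite("pics/s5.png",cv2.resize(im[20:200,210:390][:,:,::-1],None,fx=3,fy=3,interpolation=cv2.INTER_CUBIC))
```

```text
hinge rel y,z 107.2 208.6
t 16.5 pos [ 536.9 -130.8  208.6] rpy [ 1.80e+02 -1.00e-01 -8.38e+01] gap 0.1 f [ 0.  -1.6  0.3] j [-19.   1.  95.  -0.  85.  65.]
```

View pics/s5.png

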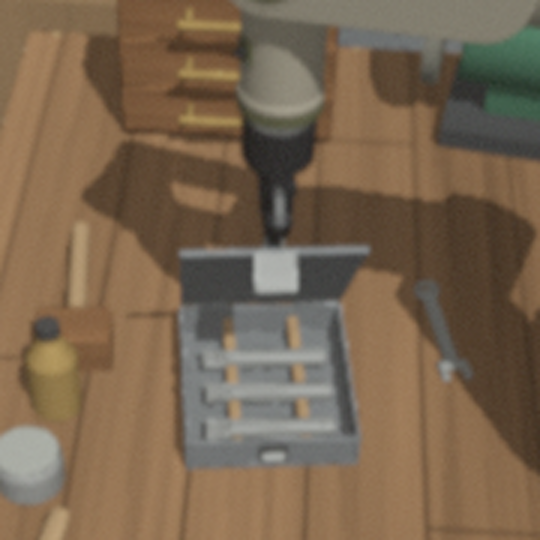

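The lid has come over to roughly 0.9 rad, with the fingers behind it and all three chisels seated. I'll continue along the arc.

Call:
apply_moves(targets="0 0 0 -1.7 0 1.2 0; 0 0 0 -3.1 0 2.7 0; 0 0 0 -4.4 0 4.3 0; 0 0 0 -5.5 0 6 0; 0 0 0 -6.5 0 7.8 0")

```text
time: 17.05
tool_pos: [530.0, -65.9, 129.4]
tcp_rot: [180.0, -0.1, -83.8]
ft_force: [0.3, -1.2, 0.2]
finger_gap: 0.2
```

Run:
```python
from h import *
where(); to()
```

```text
hinge rel y,z 172.5 129.4
t 17.05 pos [530.  -65.9 129.4] rpy [ 1.80e+02 -1.00e-01 -8.38e+01] gap 0.2 f [ 0.3 -1.2  0.2] j [-13.   1. 102.  -0.  76.  71.]
```

Call:
apply_moves(targets="0 0 0 -1 0 1.6 0; 0 0 0 -1.8 0 3.2 0; 0 0 0 -2.6 0 4.6 0; 0 0 0 -3 0 5.6 0; 0 0 0 -3 0 5.8 0")

```text
time: 17.55
tool_pos: [525.8, -36.2, 70.9]
tcp_rot: [179.8, -0.1, -83.8]
ft_force: [0.4, -0.6, -0.4]
finger_gap: 0.0
```

Run:
```python
from h import *
where(); to()
```

```text
hinge rel y,z 202.5 70.9
t 17.55 pos [525.8 -36.2  70.9] rpy [ 1.798e+02 -1.000e-01 -8.380e+01] gap 0.0 f [ 0.4 -0.6 -0.4] j [ -9.   4. 106.  -0.  70.  74.]
```

Now the press: move out a little to y ≈ 218 and go down slowly.

Call:
apply_moves(targets="0 0 0 -1 0 0.3 0; 0 0 0 -1.5 0 0.6 0; 0 0 0 -1.5 0 0.9 0; 0 0 0 -1.5 0 1.2 0; 0 0 0 -1.5 0 1.4 0")

```text
time: 18.05
tool_pos: [526.1, -20.8, 61.1]
tcp_rot: [-179.9, -0.0, -83.8]
ft_force: [-6.4, 7.8, 14.4]
finger_gap: 0.0
```

Call:
apply_moves(targets="0 0 0 0 0 0.15 0; 0 0 0 0 0 0.3 0; 0 0 0 0 0 0.45 0; 0 0 0 0 0 0.6 0; 0 0 0 0 0 0.6 0")

```text
time: 18.55
tool_pos: [525.2, -22.3, 52.5]
tcp_rot: [180.0, -0.1, -83.8]
ft_force: [-0.3, 0.1, -0.5]
finger_gap: 0.2
```

Run:
```python
from h import *
where(); to()
```

```text
hinge rel y,z 216.4 52.5
t 18.55 pos [525.2 -22.3  52.5] rpy [ 1.80e+02 -1.00e-01 -8.38e+01] gap 0.2 f [-0.3  0.1 -0.5] j [ -8.   5. 107.  -0.  68.  76.]
```

Call:
apply_moves(targets="0 0 0 0 0 0.1 0; 0 0 0 0 0 0.2 0; 0 0 0 0 0 0.3 0; 0 0 0 0 0 0.3 0; 0 0 0 0 0 0.3 0")

```text
time: 19.05
tool_pos: [525.5, -22.3, 51.2]
tcp_rot: [180.0, -0.1, -83.8]
ft_force: [-7.8, 0.1, 17.4]
finger_gap: 0.2
```

Hard stop at z ≈ 51, as expected for a shut lid. Retreat and check.

Call:
apply_moves(targets="0 0 0 0 0 -1 0; 0 0 0 0 0 -5 0; 0 0 0 0 3 -10 0; 0 0 0 0 7 -15 0; 0 0 0 0 10 -18 0")

```text
time: 19.55
tool_pos: [435.0, -31.6, 221.0]
tcp_rot: [-179.9, -0.1, -83.8]
ft_force: [0.5, -0.2, 1.2]
finger_gap: 0.1
```

Run:
```python
from h import *
im=snapshot("side"); to()
cv2.imwrite("pics/s6.png",cv2.resize(im[40:320,150:410][:,:,::-1],None,fx=2.1,fy=2.1,interpolation=cv2.INTER_CUBIC))
```

```text
t 19.6 pos [434.2 -32.3 228.5] rpy [-179.5   -0.3  -83.8] gap -0.4 f [ 5.1 -0.7  4.6] j [-11. -19. 111.  -0.  88.  73.]
```

View pics/s6.png

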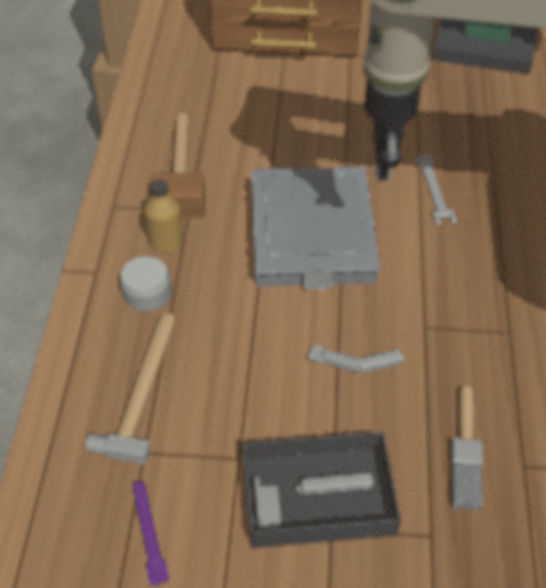

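The lid is shut, with its tongue over the catch at (280, 316) in the crop. The snapped chisel is in the tray at (483, 336), the bystanders haven't moved, and the gripper is clear. I'll let the arm settle, then hand in.

Call:
apply_moves(targets="0 0 0 0 0 0 0; 0 0 0 0 0 0 0; 0 0 0 0 0 0 0; 0 0 0 0 0 0 0; 0 0 0 0 0 0 0")

```text
time: 20.1
tool_pos: [435.4, -31.3, 217.6]
tcp_rot: [179.8, -0.1, -83.8]
ft_force: [0.1, 0.2, 0.2]
finger_gap: 0.3
```

Run:
```python
from h import *
to(); print(hand_in())
```

```text
t 20.1 pos [435.4 -31.3 217.6] rpy [ 1.798e+02 -1.000e-01 -8.380e+01] gap 0.3 f [0.1 0.2 0.2] j [-11. -18. 111.  -0.  88.  73.]
the job is handed in; nothing more can be done
None
```

The job is done and handed in at 20.1 s. I put the snapped chisel in the scrap tray, laid the spare in the middle notch it left, then swung the lid over and pressed it past its catch.

- **Lid:** it resisted with about 14 N at the catch, then gave way. A last push met a hard stop at about 51 mm, which matches a fully shut lid; I had no direct reading of the lid angle.
- **Last picture:** the lid is shut and the snapped chisel is in the tray. The bent chisel and the bench items in view look unmoved, and the gripper is clear with no force on it.
- **Chisels in the case:** the last look, with the lid at about 0.9 rad, showed all three lying in their notches. I could not see them after it closed.
- **Disagreements:** the trained networks' positions were off by up to about 15 mm for the spare and the tray. I used my own measurements from the pictures instead, and both grasps and the fit worked first time. One network reading partway through the swing suggested the lid lagged my estimate by about 0.1 rad; the next picture showed it moving with the fingers.

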